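# Hold the amber cover at the illuminator's hinge for its pin

### The job

The amber cover of the blue-light gel illuminator has been washed and stands in the draining rack, black grip rail up; it is to be hinged on again. Lift it out, bring it upright to the hinge at the back of the illuminator, with its knuckle between the two fixed knuckles and all the holes in one line, and finish while holding it there, still, so that a colleague can slide the pin through. Its weight stays in the gripper: do not let it rest or press on the illuminator, never force it, and leave the plates in the rack, the pin in its dish and the other things on the bench where they are.

Things in the scene. Friction and masses are not known exactly. Their poses are not given: they have to be found in the camera images.
- cover_grip (a point): Centre of the black grip rail along the top of the upright amber cover: 110 mm long (y), 14 mm thick (x), 24 mm high (z). Grip it across its thickness from above; it is the highest thing in the rack, 171 mm above the table. The amber panel under it is 5 mm thick, 200 mm wide (y) and ends 138 mm below this point. The cover may lean in its slot by up to 0.07 rad.
- cover: The amber cover, rigid, 0.18 to 0.37 kg, alike on both faces and both sides, so either way round fits. Origin: centre of the hole in its hinge knuckle, a steel tube along y, 40 mm long, 18 mm thick, hole 10 mm, in the panel's mid plane, 152 mm below cover_grip. A steel web 40 mm wide joins it to the panel, whose lower edge is 14 mm above the origin. In the rack the origin is 19 mm above the table.
- hinge_line (a point): Point on the illuminator's hinge line midway between its two fixed knuckles, 70 mm above the table, where the cover's origin belongs. y along the hinge line, x away from the box, z up. Fixed knuckles: steel tubes 18 mm thick, hole 10 mm, 32 mm long, either side of a 46 mm gap (3 mm play at each end). Nothing under the gap; the panel's edge clears them by 5 mm when in line. The pin is 6 mm thick.
- illuminator: White box with a blue screen, 230 mm wide (y), 200 mm deep (x), 60 mm high (black bezel to 66 mm), fixed to the bench; origin at the centre of its underside, front to its -x, hinge line 116 mm to its +x, 16 mm behind its rear face.
- rack: Draining rack, fixed: white tray 200 mm (x) by 210 mm (y), origin at the centre of its underside. Grey rails along x at y = -83 and 83 mm, top 33 mm up, with slots at x = -55, 0 and 55 mm, each between steel posts (slot 8 mm wide, posts up to 82 mm above the table). Panels stand in the slots facing along x and come straight up. Which slot holds the cover varies.
- gel_plate: Clear greenish glass plate standing in a rack slot, 200 mm wide (y), 95 mm high, 5 mm thick; origin at the centre of its lower edge, 33 mm above the table. Not to be moved.
- back_plate: White plate of the same size standing in another rack slot; origin at the centre of its lower edge. Not to be moved.
- hinge_pin: Steel hinge pin with a brass head, 118 mm long, 6 mm thick, lying in the dish along its x; origin under its middle. It stays there.
- dish: Shallow open steel dish, 150 mm (x) by 60 mm (y), 14 mm high, fixed; origin at the centre of its underside.
- driver: Screwdriver with a red handle, 170 mm long, lying on the bench along its x; not to be moved.
- bottle: Small glass bottle with a blue cap, 58 mm across, 115 mm high; origin at the centre of its underside. Not to be moved.
- tip_box: Pink box with a clear lid, 85 mm (x) by 122 mm (y), 67 mm high; origin at the centre of its underside. Not to be moved.
- casting_tray: Pale gel-casting tray with a red comb, 100 mm (x) by 85 mm (y), 34 mm high; origin at the centre of its underside. Not to be moved.
Mind the look-alikes: they are no part of the job. Of the things that look like the cover, the middle-sized one is meant.

How it is judged:
At the end, for the whole second after the job is handed in: Cover's bore within 2.5 mm of the hinge line (height, fore-aft), 3.5 mm of mid-gap, parallel within 0.06 rad; cover upright within 0.15 rad, still (15 mm/s, 0.1 rad/s), held by the fingers (over 1 N), under 1.5 N on the illuminator; other loose things within 15 to 20 mm of their starts (x of cover in the frame of hinge_line between -0.0025 and 0.0025 m and z of cover in the frame of hinge_line between -0.0025 and 0.0025 m and y of cover in the frame of hinge_line between -0.0035 and 0.0035 m and angle between the y axis of cover and the y axis of hinge_line, either way round below 0.06 rad and angle between cover's own z axis and vertical below 0.15 rad and contact force between the fingers and cover above 1 N and contact force between cover and illuminator below 1.5 N and linear speed of cover below 0.015 m/s and angular speed of cover below 0.1 rad/s and distance of each of gel_plate, back_plate, hinge_pin from where it was at the start of the episode below 0.015 m and distance of each of driver, bottle, tip_box, casting_tray from where it was at the start of the episode below 0.02 m); the arm keeps its last pose, push and grip.
It fails at once if a plate in the rack is moved by more than 15 mm (distance of any of gel_plate, back_plate from where it was at the start of the episode above 0.015 m).
It fails at once if the hinge pin is moved by more than 15 mm (distance of hinge_pin from where it was at the start of the episode above 0.015 m).
It fails at once if the screwdriver, bottle, tip box or casting tray is moved by more than 20 mm (distance of any of driver, bottle, tip_box, casting_tray from where it was at the start of the episode above 0.02 m).
It fails at once if the cover is forced against the illuminator with more than 30 N (contact force between cover and illuminator above 30 N).
It also fails if it takes over 54 s, if anything falls off the work surface, if the arm or the gripper's body presses on something with over 40 N, if the wrist force passes 120 N, or if a joint passes its speed limit or range.

### The arm

A 6-joint arm with a two-finger parallel gripper is mounted at the origin on the work surface. World frame = base frame: x ahead of the robot, y to its left, z up, the work surface at z = 0. Lengths are in m, angles in rad, forces in N, time in s.
With the tool pointing down it reaches from about 0.375 to 0.975 m from the base axis. Payload 3.8 kg.
Tool frame: the origin (TCP) lies midway between the tips of the shut fingers; the grasp point (between the pads) lies 19 mm behind it (bot.grip_point_offset is the z of the grasp point in the tool frame, in m); z points along the fingers, y is the line along which they close (so a half turn about z gives the same grasp; the last joint's range is limited). The gripper opens to 85 mm and grips with 20 to 120 N. Pads are 22 mm wide; open, the fingers measure 114 mm over their backs; the gripper's body (76 mm by 85 mm) begins 54 mm behind the grasp point. The pads swing forward as they close: fully open they stand 13 mm farther back than shut.
Start: joints at [1.119, 0.264, 1.604, -0, 1.274, -0.037], TCP at [0.272, 0.618, 0.231] pointing down, gripper open.
Joint ranges: [-2.63, 2.63], [-0.94, 2.18], [0.31, 2.57], [-1.31, 4.45], [0, 2.66], [-2.55, 2.55]. Speed limits (rad/s): [2.57, 2.57, 3.14, 3.14, 3.14, 3.14].

### API

Orientations are given as a rotation vector (axis times angle).
In Python, from workcell import sensors, optics, order, bot gives the robot as it stands.
- The arm moves only by the tool play_rows, never from a script. Its argument "commands" is a list of rows, each a list of 6 numbers: the shift along the tool's x, y, z in cm, then the turn, a rotation vector about the tool's x, y, z in rad. In form: [[dx, dy, dz, wx, wy, wz], ...]. A call has 1 to 5 rows; each row shifts and turns the commanded pose from where the row before left it, along the tool's axes as they then stand; what a row does not reach is not made up. A row lasts 1/12 s, in which the tool goes at most 41.7 mm and 7.16 degrees, less where a joint would pass 70% of its speed; a pose out of reach is approached as far as the arm can. A call with a gripper value outside its range is refused whole. "grip" is the closure, from 0 (fully open) to 1 (shut), set as the call begins (left out, the last holds). The fingers move at their own pace and stop on an object; "force" is the grip in N (left out, the last holds). Time passes only in rows, so rows that do not move let the fingers close. It gives the time, the measured TCP pose, the force, the opening and the grip force at its end, in the units of the state.
- sensors.read_state(): the state, without advancing time (a new reading comes with each control period).
- optics.read_camera(name): name is "scene" or "top" or "wrist"; returns the picture (480x640x3 uint8, red, green, blue); there is no depth.
- optics.camera_info(name): a dict with "mtx" (3x3 intrinsics, pixels), "R" (3x3) and "t" (3): a world point X has camera coordinates R X + t. Camera axes: x right, y down, z forward; pixel columns grow to the right and rows downward; lengths in m; the calibration is good to about 2 mm. A picture is of the moment at which its call begins: read the wrist's pose just before it. camera_info takes no time and is no camera call; for the wrist camera it gives the pose at the moment of the call.
- order.finish_job(): hands the job in; it is judged then, once.
The state is a dict: "time": time; "q": joint angles; "joint_vel": joint speeds; "joint_torque": joint torques, N m; "tool_pos": TCP position; "tcp_rot": TCP orientation; "wrist_force": force on the tool from outside, world axes, zero at the start; "torque": the same for the moment, N m; "width": opening from 0.0 (shut) to 1.0 (fully open); "grip_force": force on a finger pad.
Only numpy, scipy, OpenCV 4.12 (cv2) and the standard library are available. Lean on these libraries where they do the work, as an engineer would, in place of code of your own. Each camera call takes 0.05 s, during which the arm holds its last target. There are 200 camera calls.

## Working session

There is one attempt and no reset: what is moved stays moved. The work goes in short steps, Python scripts to look and compute and a tool call to move; the robot and the scene stay as the last step left them, time stands still between calls to the robot, and variables do not carry over. Pictures are saved under pics/ and viewed, at most 12 in all, crops included, and the job is handed in when it is done.

Besides the shell and the picture viewer there is one more tool, called after "Emit:" by a JSON object that holds its "method" and its "body", one argument or row to a line. play_rows: Moves the arm, as the interface text tells. Its arguments: {"type":"object","properties":{"commands":{"type":"array","items":{"type":"array","items":{"type":"number"}}},"grip":{"type":"number"},"force":{"type":"number"}},"required":["commands"]}

```bash
mkdir -p pics; cat > h.py <<'E'
import numpy as np, cv2
from workcell import sensors, optics, order, bot
def ray(info,u,v):
    R=np.array(info["R"]);t=np.array(info["t"]);K=np.array(info["mtx"])
    return -R.T@t, R.T@np.linalg.inv(K)@np.array([u,v,1.])
def onz(info,u,v,z):
    c,d=ray(info,u,v); return c+d*(z-c[2])/d[2]
def proj(info,X):
    p=np.array(info["mtx"])@(np.array(info["R"])@X+np.array(info["t"])); return p[:2]/p[2]
def cam(n,f=None):
    i=optics.camera_info(n); im=np.array(optics.read_camera(n))
    if f: cv2.imwrite("pics/"+f,im[:,:,::-1])
    return i,im
E
python3 - <<'E'
from h import *
for n in("scene","top"):
    i,im=cam(n,n+"0.png"); np.save(n+"0.npy",im)
    print(n,-np.array(i["R"]).T@i["t"],np.array(i["R"]).round(3).tolist(),np.array(i["mtx"])[0,0])
s=sensors.read_state();print(s)
E
```

```text
scene [1.26955179 0.81798624 1.02627233] [[-0.662, 0.749, -0.021], [0.503, 0.424, -0.753], [-0.555, -0.509, -0.658]] 588.7863434758235
top [0.24579095 0.1447544  1.28336275] [[-0.111, -0.994, 0.004], [-0.971, 0.107, -0.214], [0.213, -0.028, -0.977]] 596.1365413225233
{'time': 0.1, 'q': array([ 1.11908552e+00,  2.64731034e-01,  1.60528228e+00,  8.67222273e-07,
        1.27371324e+00, -3.69046660e-02]), 'joint_vel': array([-0.00044877, -0.00175611, -0.0035179 ,  0.0010221 , -0.00177129,
        0.00141211]), 'joint_torque': array([-9.83261089e-04, -5.16705358e+01, -3.68588662e+01, -1.24643484e-04,
        6.17023019e-03, -1.77656716e-06]), 'tool_pos': array([0.27173736, 0.61713519, 0.23002646]), 'tcp_rot': array([-0.64680823, -3.07375748,  0.00325154]), 'wrist_force': array([ 0.54786158, -0.91350881,  0.45611382]), 'torque': array([-0.02120079,  0.00708107,  0.07046255]), 'grip_force': 0.0, 'width': 1.0006167505227905}
```

View pics/top0.png

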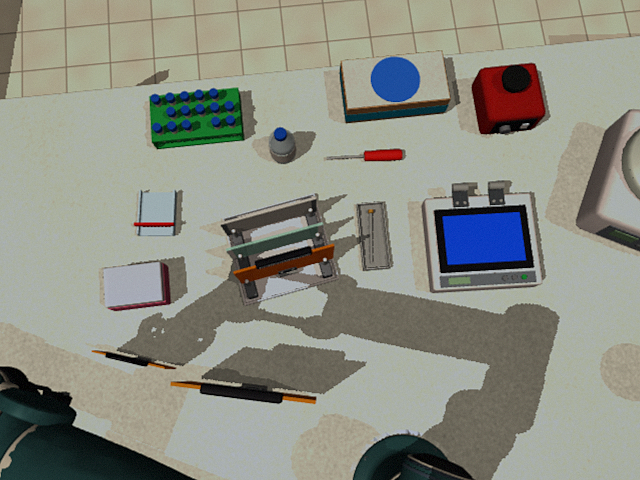

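View pics/scene0.png

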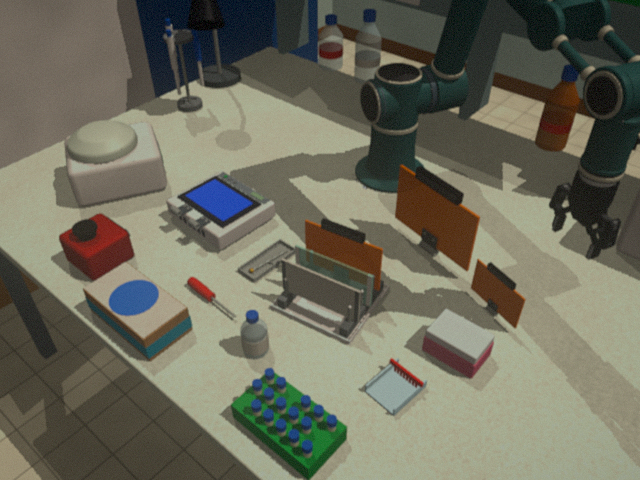

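The top view shows the cover, the middle-sized of three amber panels, in the rack's near slot with its rail at about (286,259). The illuminator is at (482,240), with its knuckles at (462,195) and (497,192). The amber panels at (130,358) and (243,392) are the look-alikes. Next I'll zoom in on both views.

```bash
python3 - <<'E'
from h import *
def crop(n,x,y,w,h,k): 
    im=np.load(n+"0.npy")[y:y+h,x:x+w,::-1]; return cv2.resize(im,None,fx=k,fy=k,interpolation=cv2.INTER_CUBIC)
a=crop("top",220,180,130,100,3); b=crop("top",420,170,130,100,3)
c=crop("scene",265,205,130,100,3); d=crop("scene",160,155,130,100,3)
cv2.imwrite("pics/z.png",np.vstack([np.hstack([a,b]),np.hstack([c,d])]))
E
```

```text
(no output)
```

View pics/z.png

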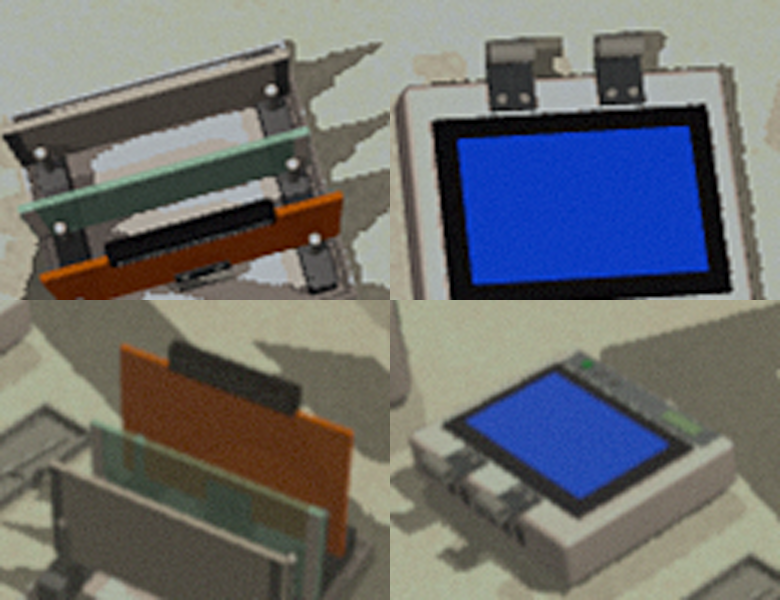

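The rail's far top edge runs from (255.7,261) to (311.3,247) in the top view. The knuckle tubes span columns 582–598 and 619–634 at rows 183–189. Now I'll turn these into world coordinates.

```bash
python3 - <<'E'
from h import *
i=optics.camera_info("top")
P=lambda x,y,z,ox,oy: onz(i,ox+x/3-.33,oy+y/3-.33,z)
a=P(107,243,.183,220,180);b=P(274,201,.183,220,180)
print("rail far edge",a,b,np.linalg.norm(a-b),"yaw",np.arctan2(*(b-a)[1::-1]) )
im=np.load("top0.npy").astype(int); m=((im[:,:,2]>150)&(im[:,:,0]<60)&(im[:,:,1]<110)).astype(np.uint8)
m[:180]=0;m[:,:400]=0
r=cv2.minAreaRect(cv2.findNonZero(m)); box=cv2.boxPoints(r)
S=np.array([onz(i,u,v,.066) for u,v in box]);print("screen",S.round(4).tolist(),S.mean(0))
for k in [(487,42),(535,40),(597,36),(643,34)]: print("kn",P(*k,.075,420,170))
s=optics.camera_info("scene")
g=[onz(s,265+x/3-.33,205+(y-300)/3-.33,.183) for x,y in((168,345),(180,340),(300,385),(297,415))];print(np.array(g))
w=optics.camera_info("wrist");print(-np.array(w["R"]).T@w["t"],np.array(w["R"]).round(3),w["mtx"])
E
```

```text
rail far edge [0.46506984 0.24164499 0.183     ] [0.48031971 0.13495677 0.183     ] 0.10777260070250036 yaw -1.4288193933465916
screen [[0.5406, -0.1497, 0.066], [0.5324, -0.3193, 0.066], [0.4294, -0.3064, 0.066], [0.4377, -0.1397, 0.066]] [ 0.48504267 -0.22878028  0.066     ]
kn [ 0.57629355 -0.45314426  0.075     ]
kn [ 0.57403028 -0.48733297  0.075     ]
kn [ 0.57213795 -0.53175929  0.075     ]
kn [ 0.5700261  -0.56459861  0.075     ]
[[0.48238911 0.13968867 0.183     ]
 [0.47195518 0.14276021 0.183     ]
 [0.45551169 0.24430872 0.183     ]
 [0.48351393 0.26290569 0.183     ]]
[0.20961047 0.64450839 0.37153447] [[ 0.404  0.915 -0.002]
 [ 0.882 -0.389  0.268]
 [ 0.244 -0.11  -0.964]] [[390.66445811   0.         317.3734796 ]
 [  0.         390.66445811 240.50049864]
 [  0.           0.           1.        ]]
```

```bash
cat >> h.py <<'E'
from scipy.spatial.transform import Rotation as Ro
def down(yaw):  # tool z down, tool y at angle yaw in the plane
    c,s=np.cos(yaw),np.sin(yaw); return np.array([[-s,c,0],[c,s,0],[0,0,-1.]])
def plan(p,Rt,n,p0=None,R0=None):
    s=sensors.read_state(); p0=s["tool_pos"] if p0 is None else p0
    R0=Ro.from_rotvec(s["tcp_rot"]).as_matrix() if R0 is None else R0
    w=Ro.from_matrix(R0.T@Rt).as_rotvec()/n; R=R0.copy(); out=[]
    for k in range(n):
        out.append([round(float(x),2) for x in R.T@(np.array(p)-p0)/n*100]+[round(float(x),3) for x in w]); R=R@Ro.from_rotvec(w).as_matrix()
    for k in range(0,n,5): print(out[k:k+5])
E
python3 - <<'E'
from h import *
i=optics.camera_info("top")
P=lambda x,y,z,ox,oy: onz(i,ox+x/3-.33,oy+y/3-.33,z)
for k in [(97,42),(145,40),(207,36),(253,34)]: print("kn",P(*k,.075,420,170))
for u,v in((95,350),(175,368),(170,382),(315,402)): print(onz(i,u,v,.2))
plan([.47,-.18,.30],down(0.09),25)
E
```

```text
kn [ 0.60649991 -0.17818825  0.075     ]
kn [ 0.60425009 -0.21224133  0.075     ]
kn [ 0.6023795 -0.256443   0.075    ]
kn [ 0.60028083 -0.28914912  0.075     ]
[0.33131583 0.53890041 0.2       ]
[0.28405358 0.39878221 0.2       ]
[0.26081178 0.40896551 0.2       ]
[0.19841566 0.15788643 0.2       ]
[[-2.01, -2.6, -0.27, -0.0, 0.0, 0.043], [-2.12, -2.51, -0.27, -0.0, 0.0, 0.043], [-2.22, -2.42, -0.28, -0.0, 0.0, 0.043], [-2.33, -2.32, -0.28, -0.0, 0.0, 0.043], [-2.42, -2.22, -0.28, -0.0, 0.0, 0.043]]
[[-2.52, -2.11, -0.28, -0.0, 0.0, 0.043], [-2.6, -2.01, -0.28, -0.0, 0.0, 0.043], [-2.69, -1.89, -0.28, -0.0, 0.0, 0.043], [-2.76, -1.78, -0.28, -0.0, 0.0, 0.043], [-2.84, -1.66, -0.28, -0.0, 0.0, 0.043]]
[[-2.91, -1.53, -0.28, -0.0, 0.0, 0.043], [-2.97, -1.41, -0.28, -0.0, 0.0, 0.043], [-3.03, -1.28, -0.28, -0.0, 0.0, 0.043], [-3.08, -1.15, -0.28, -0.0, 0.0, 0.043], [-3.12, -1.02, -0.28, -0.0, 0.0, 0.043]]
[[-3.16, -0.88, -0.28, -0.0, 0.0, 0.043], [-3.2, -0.75, -0.28, -0.0, 0.0, 0.043], [-3.23, -0.61, -0.28, -0.0, 0.0, 0.043], [-3.25, -0.47, -0.28, -0.0, 0.0, 0.043], [-3.27, -0.33, -0.28, -0.0, 0.0, 0.043]]
[[-3.28, -0.2, -0.28, -0.0, 0.0, 0.043], [-3.29, -0.06, -0.28, -0.0, 0.0, 0.043], [-3.28, 0.08, -0.28, -0.0, 0.0, 0.043], [-3.28, 0.22, -0.28, -0.0, 0.0, 0.043], [-3.27, 0.36, -0.28, -0.0, 0.0, 0.043]]
```

```bash
python3 - <<'E'
from h import *
plan([.59,-.23,.25],down(-.05),25)
E
```

```text
[[-2.53, -2.59, -0.07, -0.0, 0.0, 0.048], [-2.65, -2.46, -0.07, -0.0, 0.0, 0.048], [-2.77, -2.33, -0.08, -0.0, 0.0, 0.048], [-2.88, -2.2, -0.08, -0.0, 0.0, 0.048], [-2.98, -2.05, -0.08, -0.0, 0.0, 0.048]]
[[-3.08, -1.91, -0.08, -0.0, 0.0, 0.048], [-3.16, -1.76, -0.08, -0.0, 0.0, 0.048], [-3.25, -1.6, -0.08, -0.0, 0.0, 0.048], [-3.32, -1.45, -0.08, -0.0, 0.0, 0.048], [-3.38, -1.28, -0.08, -0.0, 0.0, 0.048]]
[[-3.44, -1.12, -0.08, -0.0, 0.0, 0.048], [-3.49, -0.95, -0.08, -0.0, 0.0, 0.048], [-3.53, -0.78, -0.08, -0.0, 0.0, 0.048], [-3.57, -0.61, -0.08, -0.0, 0.0, 0.048], [-3.59, -0.44, -0.08, -0.0, 0.0, 0.048]]
[[-3.61, -0.26, -0.08, -0.0, 0.0, 0.048], [-3.62, -0.09, -0.08, -0.0, 0.0, 0.048], [-3.62, 0.08, -0.08, -0.0, 0.0, 0.048], [-3.61, 0.26, -0.08, -0.0, 0.0, 0.048], [-3.59, 0.43, -0.08, -0.0, 0.0, 0.048]]
[[-3.57, 0.61, -0.08, -0.0, 0.0, 0.048], [-3.54, 0.78, -0.08, -0.0, 0.0, 0.048], [-3.49, 0.95, -0.08, -0.0, 0.0, 0.048], [-3.44, 1.11, -0.08, -0.0, 0.0, 0.048], [-3.39, 1.28, -0.08, -0.0, 0.0, 0.048]]
```

Emit:
{"method": "play_rows", "body": {
  "commands": [
    [-2.5,-2.6,-0.4,0,0,0.048],
    [-2.65,-2.45,-0.4,0,0,0.048],
    [-2.75,-2.35,-0.4,0,0,0.048],
    [-2.9,-2.2,-0.4,0,0,0.048],
    [-3.0,-2.05,-0.4,0,0,0.048]
  ]
}}

```text
time: 0.52
tool_pos: [0.3355, 0.4464, 0.2507]
tcp_rot: [-1.013, -2.974, 0.002]
wrist_force: [1.2, 0.2, -0.2]
width: 1.001
grip_force: 0.0
```

Emit:
{"method": "play_rows", "body": {
  "commands": [
    [-3.1,-1.9,0,0,0,0.048],
    [-3.15,-1.75,0,0,0,0.048],
    [-3.25,-1.6,0,0,0,0.048],
    [-3.3,-1.45,0,0,0,0.048],
    [-3.4,-1.3,0,0,0,0.048]
  ]
}}

```text
time: 0.93
tool_pos: [0.3995, 0.277, 0.2509]
tcp_rot: [-1.362, -2.831, 0.001]
wrist_force: [0.7, 0.3, -0.1]
width: 0.997
grip_force: 0.0
```

Emit:
{"method": "play_rows", "body": {
  "commands": [
    [-3.45,-1.1,0,0,0,0.048],
    [-3.5,-0.95,0,0,0,0.048],
    [-3.55,-0.8,0,0,0,0.048],
    [-3.55,-0.6,0,0,0,0.048],
    [-3.6,-0.45,0,0,0,0.048]
  ]
}}

```text
time: 1.35
tool_pos: [0.4637, 0.1077, 0.251]
tcp_rot: [-1.691, -2.647, 0.0]
wrist_force: [0.5, 0.7, 0.2]
width: 1.0
grip_force: 0.0
```

Emit:
{"method": "play_rows", "body": {
  "commands": [
    [-3.6,-0.25,0,0,0,0.048],
    [-3.6,-0.1,0,0,0,0.048],
    [-3.6,0.1,0,0,0,0.048],
    [-3.6,0.25,0,0,0,0.048],
    [-3.6,0.45,0,0,0,0.048]
  ]
}}

```text
time: 1.77
tool_pos: [0.5282, -0.0609, 0.2509]
tcp_rot: [-1.996, -2.425, 0.0]
wrist_force: [0.8, -0.1, 0.9]
width: 0.998
grip_force: 0.0
```

Emit:
{"method": "play_rows", "body": {
  "commands": [
    [-3.6,0.6,0,0,0,0.048],
    [-3.55,0.8,0,0,0,0.048],
    [-3.5,0.95,0,0,0,0.048],
    [-3.45,1.1,0,0,0,0.048],
    [-3.4,1.3,0,0,0,0.048]
  ]
}}

```text
time: 2.18
tool_pos: [0.5931, -0.2306, 0.2506]
tcp_rot: [-2.272, -2.168, 0.001]
wrist_force: [1.0, -0.3, 1.0]
width: 0.998
grip_force: 0.0
```

Emit:
{"method": "play_rows", "body": {
  "commands": [
    [0,0,0,0,0,0],
    [0,0,0,0,0,0],
    [0,0,0,0,0,0]
  ]
}}

```text
time: 2.43
tool_pos: [0.5926, -0.2286, 0.2503]
tcp_rot: [-2.269, -2.17, 0.001]
wrist_force: [-0.0, 0.3, 0.1]
width: 1.0
grip_force: 0.0
```

```bash
python3 - <<'E'
from h import *
import pickle
i,im=cam("wrist","w1.png"); np.save("w1.npy",im); pickle.dump(i,open("w1.pkl","wb"))
s=sensors.read_state();print(s["time"],s["tool_pos"],s["tcp_rot"],proj(i,[.594,-.234,.07]))
print(Ro.from_rotvec(s["tcp_rot"]).as_matrix().round(4))
E
```

```text
2.4833 [ 0.59257685 -0.22798973  0.25069538] [-2.26791221e+00 -2.17169226e+00  2.97042904e-04] [320.13550482 221.90063613]
[[ 0.0433  0.9991 -0.0012]
 [ 0.9991 -0.0433  0.001 ]
 [ 0.001  -0.0013 -1.    ]]
```

View pics/w1.png

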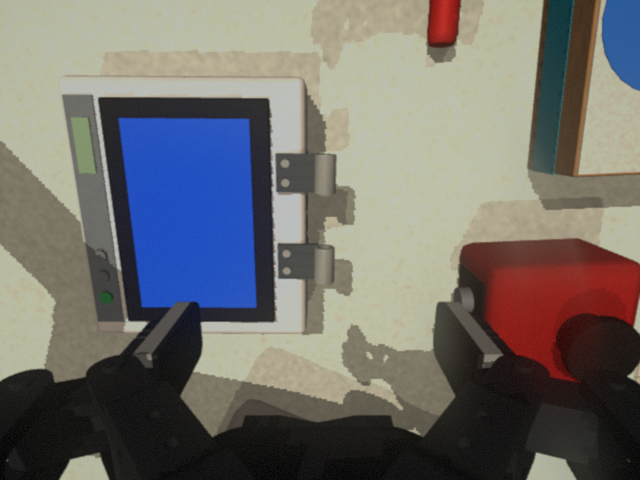

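The wrist view shows the illuminator's two knuckles at columns 316–335, rows 153–194 and 244–285. I'll zoom in for the edges.

```bash
python3 - <<'E'
from h import *
im=np.load("w1.npy")[140:300,265:365,::-1]
cv2.imwrite("pics/w1z.png",cv2.resize(im[:60],None,fx=8,fy=5) if 0 else np.hstack([cv2.resize(im[5:65,:],None,fx=4,fy=8,interpolation=cv2.INTER_CUBIC)[:,:400],cv2.resize(im[95:155,:],None,fx=4,fy=8,interpolation=cv2.INTER_CUBIC)]))
g=np.load("w1.npy").astype(int).sum(2)
for r in(165,175,185,256,266,276):print(r,g[r-2:r+3,300:345].mean(0).round().astype(int).tolist())
for c in(322,328):print(c,g[140:205,c-3:c+4].mean(1).astype(int).tolist(),g[235:295,c-3:c+4].mean(1).astype(int).tolist())
E
```

```text
165 [223, 224, 226, 223, 225, 223, 227, 227, 228, 226, 227, 226, 224, 226, 250, 297, 332, 352, 370, 387, 394, 400, 411, 416, 417, 416, 405, 390, 375, 362, 353, 336, 311, 280, 251, 306, 455, 541, 551, 549, 548, 549, 549, 552, 551]
175 [225, 227, 227, 226, 226, 225, 228, 227, 223, 228, 226, 226, 226, 226, 257, 311, 339, 362, 373, 390, 398, 405, 411, 414, 410, 406, 397, 384, 370, 350, 341, 319, 289, 258, 236, 304, 468, 544, 552, 545, 545, 542, 537, 541, 540]
185 [229, 229, 229, 229, 228, 231, 227, 226, 230, 229, 226, 229, 227, 233, 266, 318, 350, 364, 378, 392, 401, 406, 404, 406, 404, 397, 391, 367, 355, 344, 331, 311, 281, 246, 220, 271, 382, 434, 470, 479, 481, 482, 481, 480, 477]
256 [226, 225, 228, 227, 226, 226, 225, 223, 226, 227, 225, 225, 224, 231, 267, 316, 343, 360, 378, 392, 399, 409, 417, 420, 419, 409, 392, 377, 364, 350, 328, 297, 265, 254, 361, 512, 547, 544, 541, 539, 538, 538, 535, 528, 542]
266 [221, 223, 226, 227, 225, 225, 227, 227, 226, 227, 224, 223, 226, 239, 273, 324, 351, 367, 383, 395, 402, 409, 415, 417, 410, 399, 381, 365, 356, 338, 315, 281, 247, 235, 284, 
[... 841 characters left out ...]
401, 399, 397, 380, 359, 356, 360, 379, 416, 407, 396, 407, 432, 420]
328 [470, 497, 505, 502, 498, 493, 476, 473, 476, 475, 485, 515, 531, 463, 347, 366, 384, 382, 382, 381, 383, 380, 380, 378, 377, 376, 377, 375, 374, 373, 372, 371, 371, 367, 369, 366, 365, 364, 365, 364, 363, 363, 360, 357, 358, 356, 354, 355, 353, 353, 352, 349, 350, 346, 335, 333, 300, 288, 285, 283, 285, 284, 288, 283, 284] [547, 544, 542, 544, 548, 544, 533, 533, 529, 456, 346, 311, 294, 288, 315, 360, 365, 366, 362, 363, 358, 362, 358, 355, 355, 353, 352, 352, 349, 350, 349, 346, 348, 345, 342, 343, 344, 341, 340, 339, 335, 334, 335, 329, 332, 331, 329, 327, 331, 341, 348, 353, 357, 409, 522, 549, 546, 546, 548, 549]
```

View pics/w1z.png

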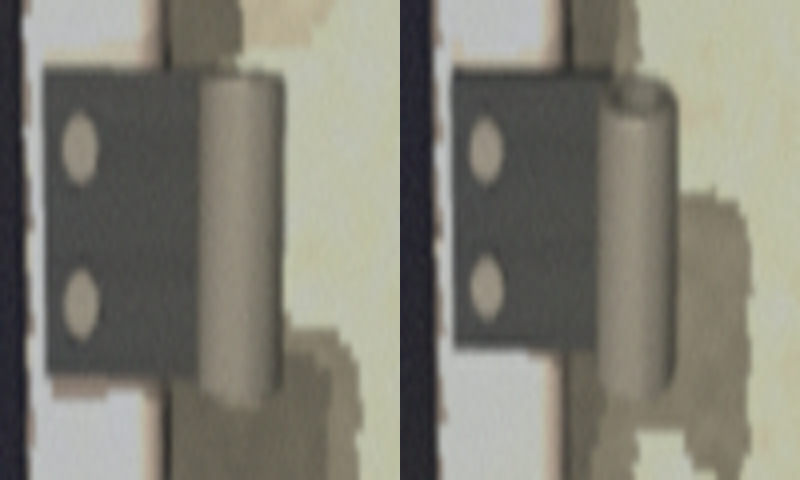

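```bash
python3 - <<'E'
from h import *
import pickle
i=pickle.load(open("w1.pkl","rb"))
for u,v in((335.7,165),(335.5,185),(334.4,256),(333.9,276),(314.9,165),(314.8,185),(314.6,256),(314.3,276)): print("side",onz(i,u,v,.07).round(4))
for u,v in((325,154.4),(325,195.2),(324,249),(324,284.5)): print("end",onz(i,u,v,.079).round(4))
plan([.4658-.003,.1873,.235],down(.142),12)
E
```

```text
side [ 0.6087 -0.1873  0.07  ]
side [ 0.608  -0.2035  0.07  ]
side [ 0.605  -0.2647  0.07  ]
side [ 0.604  -0.2831  0.07  ]
side [ 0.5918 -0.1866  0.07  ]
side [ 0.591  -0.2027  0.07  ]
side [ 0.5879 -0.2639  0.07  ]
side [ 0.5868 -0.2823  0.07  ]
end [ 0.6002 -0.178   0.079 ]
end [ 0.5989 -0.2101  0.079 ]
end [ 0.5963 -0.2553  0.079 ]
end [ 0.595  -0.2871  0.079 ]
[[3.41, -1.23, 0.14, -0.0, -0.0, -0.015], [3.43, -1.18, 0.14, -0.0, -0.0, -0.015], [3.45, -1.12, 0.13, -0.0, -0.0, -0.015], [3.46, -1.07, 0.13, -0.0, -0.0, -0.015], [3.48, -1.02, 0.13, -0.0, -0.0, -0.015]]
[[3.5, -0.96, 0.13, -0.0, -0.0, -0.015], [3.51, -0.91, 0.13, -0.0, -0.0, -0.015], [3.52, -0.86, 0.13, -0.0, -0.0, -0.015], [3.54, -0.8, 0.13, -0.0, -0.0, -0.015], [3.55, -0.75, 0.13, -0.0, -0.0, -0.015]]
[[3.56, -0.69, 0.13, -0.0, -0.0, -0.015], [3.57, -0.64, 0.13, -0.0, -0.0, -0.015]]
```

The knuckle spacing comes out at 32, 45 and 32 mm, so hinge_line ≈ (0.598, -0.2327, 0.07) with yaw -0.05. Now I'll move above the rail.

Emit:
{"method": "play_rows", "body": {
  "commands": [
    [3.4,-1.2,0,0,0,-0.015],
    [3.45,-1.2,0,0,0,-0.015],
    [3.45,-1.1,0,0,0,-0.015],
    [3.45,-1.05,0,0,0,-0.015],
    [3.5,-1.0,0,0,0,-0.015]
  ]
}}

```text
time: 2.9
tool_pos: [0.5384, -0.0528, 0.2514]
tcp_rot: [-2.184, -2.258, -0.001]
wrist_force: [1.7, -0.4, 1.2]
width: 1.0
grip_force: 0.0
```

Emit:
{"method": "play_rows", "body": {
  "commands": [
    [3.5,-0.95,0,0,0,-0.015],
    [3.5,-0.9,0,0,0,-0.015],
    [3.5,-0.85,0,0,0,-0.015],
    [3.55,-0.8,0,0,0,-0.015],
    [3.55,-0.75,0,0,0,-0.015]
  ]
}}

```text
time: 3.32
tool_pos: [0.4848, 0.1201, 0.2516]
tcp_rot: [2.097, 2.339, 0.001]
wrist_force: [0.8, -0.5, -0.5]
width: 1.002
grip_force: 0.0
```

Emit:
{"method": "play_rows", "body": {
  "commands": [
    [3.55,-0.7,0,0,0,-0.015],
    [3.55,-0.65,0,0,0,-0.015],
    [0,0,0,0,0,0],
    [0,0,0,0,0,0],
    [0,0,0,0,0,0]
  ]
}}

```text
time: 3.73
tool_pos: [0.4645, 0.1871, 0.2514]
tcp_rot: [2.062, 2.37, -0.0]
wrist_force: [-0.6, -0.6, -0.1]
width: 0.998
grip_force: 0.0
```

```bash
python3 - <<'E'
from h import *
import pickle
i,im=cam("wrist","w2.png"); np.save("w2.npy",im); pickle.dump(i,open("w2.pkl","wb"))
s=sensors.read_state();print(s["time"],s["tool_pos"])
print(Ro.from_rotvec(s["tcp_rot"]).as_matrix().round(4),proj(i,[.4658,.1873,.183]))
E
```

```text
3.7833 [0.46491111 0.1863956  0.25136884]
[[-1.365e-01  9.906e-01  3.000e-04]
 [ 9.906e-01  1.365e-01 -4.000e-04]
 [-4.000e-04  3.000e-04 -1.000e+00]] [320.23578774 256.28827542]
```

View pics/w2.png

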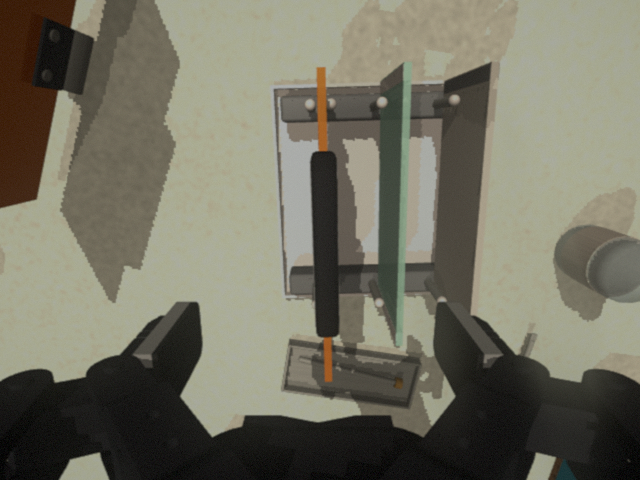

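The rail spans rows 151–337, with its midline running from about column 324 at the top to 328 at the bottom. The panel is edge-on, so there is little lean.

```bash
python3 - <<'E'
from h import *
import pickle
i=pickle.load(open("w2.pkl","rb")); im=np.load("w2.npy").astype(int).sum(2)
m=(im<150).astype(np.uint8); m[:, :300]=0; m[:,350:]=0; m[:140]=0; m[345:]=0
n,l,st,_=cv2.connectedComponentsWithStats(m); k=1+st[1:,4].argmax(); print(st[k]); m=l==k
E=[]
for r in(170,200,230,260,290,320):
    c=np.where(m[r])[0]; a,b=onz(i,c[0]-.5,r,.183),onz(i,c[-1]+.5,r,.183); E.append((a+b)/2); print(r,c[0],c[-1],a.round(4),b.round(4))
E=np.array(E); f=np.polyfit(E[:,1],E[:,0],1); print("slope",f)
r=np.where(m.any(1))[0]; t=onz(i,325,r[0]-.5,.183),onz(i,327,r[-1]+.5,.183); y=(t[0]+t[1])[1]/2; print(t,"centre",np.polyval(f,y),y)
c,d=np.polyval(f,y),y
plan([c,d,.155],down(-f[0]*1),4)
E
```

```text
[ 311  151   39  186 4433]
170 311 335 [0.454  0.2342 0.183 ] [0.4671 0.236  0.183 ]
200 313 336 [0.4572 0.2184 0.183 ] [0.4701 0.2202 0.183 ]
230 314 336 [0.46   0.2019 0.183 ] [0.4726 0.2037 0.183 ]
260 315 337 [0.4629 0.1847 0.183 ] [0.4758 0.1865 0.183 ]
290 316 338 [0.4659 0.1667 0.183 ] [0.4791 0.1685 0.183 ]
320 316 338 [0.4685 0.1478 0.183 ] [0.482  0.1496 0.183 ]
slope [-0.17058902  0.50088709]
(array([0.46017256, 0.24526993, 0.183     ]), array([0.47682575, 0.13794523, 0.183     ])) centre 0.46820094394777867 0.19160757863161376
[[0.12, 0.1, 2.41, 0.0, 0.0, -0.008], [0.12, 0.1, 2.41, 0.0, 0.0, -0.008], [0.12, 0.1, 2.41, 0.0, 0.0, -0.008], [0.12, 0.1, 2.41, 0.0, 0.0, -0.008]]
```

Emit:
{"method": "play_rows", "body": {
  "commands": [
    [0.12,0.1,2.4,0,0,-0.008],
    [0.12,0.1,2.4,0,0,-0.008],
    [0.12,0.1,2.4,0,0,-0.008],
    [0.12,0.1,2.4,0,0,-0.008],
    [0,0,0,0,0,0]
  ]
}}

```text
time: 4.2
tool_pos: [0.4653, 0.1893, 0.1501]
tcp_rot: [-2.027, -2.394, 0.013]
wrist_force: [-1.1, -0.6, -2.0]
width: 1.002
grip_force: 0.0
```

Emit:
{"method": "play_rows", "body": {
  "commands": [
    [0,0,0,0,0,0],
    [0,0,0,0,0,0],
    [0,0,0,0,0,0]
  ]
}}

```text
time: 4.45
tool_pos: [0.4703, 0.1918, 0.1574]
tcp_rot: [2.027, 2.398, 0.005]
wrist_force: [-0.3, 0.2, 0.8]
width: 1.001
grip_force: 0.0
```

Emit:
{"method": "play_rows", "body": {
  "commands": [
    [0,0,0,0,0,0],
    [0,0,0,0,0,0],
    [0,0,0,0,0,0],
    [0,0,0,0,0,0],
    [0,0,0,0,0,0]
  ],
  "grip": 1,
  "force": 50
}}

```text
time: 4.87
tool_pos: [0.4688, 0.1919, 0.1556]
tcp_rot: [2.027, 2.4, 0.001]
wrist_force: [-0.3, 0.5, -0.1]
width: 0.297
grip_force: 0.0
```

Emit:
{"method": "play_rows", "body": {
  "commands": [
    [0,0,0,0,0,0],
    [0,0,0,0,0,0],
    [0,0,0,0,0,0],
    [0,0,0,0,0,0],
    [0,0,0,0,0,0]
  ]
}}

```text
time: 5.28
tool_pos: [0.4688, 0.192, 0.1555]
tcp_rot: [2.027, 2.4, 0.001]
wrist_force: [-0.3, -0.2, 2.0]
width: 0.153
grip_force: 49.7
```

Emit:
{"method": "play_rows", "body": {
  "commands": [
    [0,0,-0.5,0,0,0],
    [0,0,-1,0,0,0],
    [0,0,-1.5,0,0,0],
    [0,0,-1.5,0,0,0],
    [0,0,-1.5,0,0,0]
  ]
}}

```text
time: 5.7
tool_pos: [0.4682, 0.1916, 0.2159]
tcp_rot: [-2.027, -2.399, 0.002]
wrist_force: [-0.2, -0.7, -2.0]
width: 0.157
grip_force: 49.1
```

Emit:
{"method": "play_rows", "body": {
  "commands": [
    [0,0,-2,0,0,0],
    [0,0,-2,0,0,0],
    [0,0,-2,0,0,0],
    [0,0,-2,0,0,0],
    [0,0,-2,0,0,0]
  ]
}}

```text
time: 6.12
tool_pos: [0.4682, 0.1916, 0.3165]
tcp_rot: [-2.027, -2.4, 0.001]
wrist_force: [-0.2, 0.9, -2.6]
width: 0.155
grip_force: 49.0
```

Emit:
{"method": "play_rows", "body": {
  "commands": [
    [0,0,-1,0,0,0],
    [0,0,0,0,0,0],
    [0,0,0,0,0,0],
    [0,0,0,0,0,0]
  ]
}}

```text
time: 6.45
tool_pos: [0.4679, 0.1915, 0.3237]
tcp_rot: [-2.026, -2.399, 0.004]
wrist_force: [0.4, 0.8, -2.2]
width: 0.153
grip_force: 49.1
```

```bash
python3 - <<'E'
from h import *
i,im=cam("scene"); np.save("s1.npy",im); s=sensors.read_state();print(s["time"],s["tool_pos"],s["wrist_force"],s["grip_force"])
p=s["tool_pos"]; a=proj(i,p+[0,0,.016]);b=proj(i,p+[0,0,.016-.152]);print(a,b)
x,y=int((a+b)[0]/2),int((a+b)[1]/2)
cv2.imwrite("pics/s1.png",cv2.resize(im[y-75:y+75,x-100:x+100,::-1],None,fx=4,fy=4)); print(x-100,y-75)
plan([.598,-.2327,.315],down(-.05),16)
E
```

```text
6.5 [0.46772758 0.19151663 0.32334508] [-0.28600575  0.00902169 -2.33822084] 49.10181641578674
[343.92820326 167.58833838] [342.56185745 224.38713812]
243 120
[[-2.75, 0.36, 0.05, -0.0, 0.0, 0.014], [-2.74, 0.4, 0.05, -0.0, 0.0, 0.014], [-2.74, 0.43, 0.05, -0.0, 0.0, 0.014], [-2.73, 0.47, 0.05, -0.0, 0.0, 0.014], [-2.73, 0.51, 0.05, -0.0, 0.0, 0.014]]
[[-2.72, 0.55, 0.05, -0.0, 0.0, 0.014], [-2.71, 0.58, 0.05, -0.0, 0.0, 0.014], [-2.7, 0.62, 0.05, -0.0, 0.0, 0.014], [-2.69, 0.66, 0.05, -0.0, 0.0, 0.014], [-2.69, 0.69, 0.05, -0.0, 0.0, 0.014]]
[[-2.68, 0.73, 0.05, -0.0, 0.0, 0.014], [-2.67, 0.77, 0.05, -0.0, 0.0, 0.014], [-2.65, 0.8, 0.05, -0.0, 0.0, 0.014], [-2.64, 0.84, 0.05, -0.0, 0.0, 0.014], [-2.63, 0.87, 0.05, -0.0, 0.0, 0.014]]
[[-2.62, 0.91, 0.05, -0.0, 0.0, 0.014]]
```

View pics/s1.png

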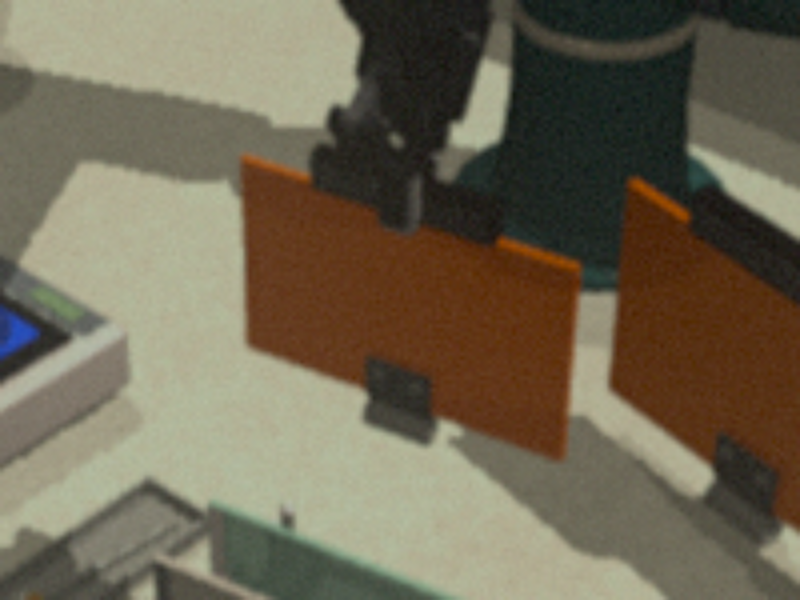

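The cover is clear of the rack, with its knuckle at pixel (343,224), which matches the predicted (342.6,224.4). Now I'll move it over to the hinge.

Emit:
{"method": "play_rows", "body": {
  "commands": [
    [-1.75,0.26,0,0,0,0.014],
    [-2.74,0.4,0,0,0,0.014],
    [-2.74,0.43,0,0,0,0.014],
    [-2.73,0.47,0,0,0,0.014],
    [-2.73,0.51,0,0,0,0.014]
  ]
}}

```text
time: 6.92
tool_pos: [0.506, 0.0679, 0.3234]
tcp_rot: [-2.109, -2.326, 0.004]
wrist_force: [1.0, 0.7, -2.0]
width: 0.152
grip_force: 49.1
```

Emit:
{"method": "play_rows", "body": {
  "commands": [
    [-2.72,0.55,0,0,0,0.014],
    [-2.71,0.58,0,0,0,0.014],
    [-2.7,0.62,0,0,0,0.014],
    [-2.69,0.66,0,0,0,0.014],
    [-2.69,0.69,0,0,0,0.014]
  ]
}}

```text
time: 7.33
tool_pos: [0.5464, -0.0649, 0.3233]
tcp_rot: [-2.189, -2.25, 0.003]
wrist_force: [-0.2, 0.3, -1.3]
width: 0.151
grip_force: 49.1
```

Emit:
{"method": "play_rows", "body": {
  "commands": [
    [-2.68,0.73,0,0,0,0.014],
    [-2.67,0.77,0,0,0,0.014],
    [-2.65,0.8,0,0,0,0.014],
    [-2.64,0.84,0,0,0,0.014],
    [-2.63,0.87,0,0,0,0.014]
  ]
}}

```text
time: 7.75
tool_pos: [0.5866, -0.1975, 0.323]
tcp_rot: [-2.266, -2.171, 0.002]
wrist_force: [0.3, 0.9, -2.2]
width: 0.159
grip_force: 49.1
```

Emit:
{"method": "play_rows", "body": {
  "commands": [
    [-2.0,0.7,0,0,0,0.014],
    [-1.3,0.4,0,0,0,0],
    [0,0,0,0,0,0],
    [0,0,0,0,0,0],
    [0,0,0,0,0,0]
  ]
}}

```text
time: 8.17
tool_pos: [0.5961, -0.2288, 0.3244]
tcp_rot: [-2.281, -2.157, 0.0]
wrist_force: [0.2, 0.2, -2.8]
width: 0.156
grip_force: 49.1
```

```bash
python3 - <<'E'
from h import *
s=sensors.read_state();print(s["time"],s["tool_pos"],Ro.from_rotvec(s["tcp_rot"]).as_matrix().round(4),s["wrist_force"])
plan([.598,-.2327,.245],down(-.05),5)
E
```

```text
8.1667 [ 0.59605357 -0.22883406  0.32437553] [[ 0.0554  0.9985 -0.0016]
 [ 0.9985 -0.0554  0.0015]
 [ 0.0014 -0.0017 -1.    ]] [ 0.21264208  0.15968144 -2.83272484]
[[-0.08, 0.05, 1.59, -0.0, -0.0, -0.001], [-0.08, 0.05, 1.59, -0.0, -0.0, -0.001], [-0.08, 0.04, 1.59, -0.0, -0.0, -0.001], [-0.08, 0.04, 1.59, -0.0, -0.0, -0.001], [-0.08, 0.04, 1.59, -0.0, -0.0, -0.001]]
```

Emit:
{"method": "play_rows", "body": {
  "commands": [
    [-0.08,0.04,1.6,0,0,0],
    [-0.08,0.04,1.6,0,0,0],
    [-0.08,0.04,1.6,0,0,0],
    [-0.08,0.04,1.6,0,0,0],
    [-0.08,0.04,1.4,0,0,0]
  ]
}}

```text
time: 8.58
tool_pos: [0.5979, -0.2323, 0.2463]
tcp_rot: [-2.28, -2.16, -0.0]
wrist_force: [-0.7, 0.2, -2.8]
width: 0.154
grip_force: 49.1
```

Emit:
{"method": "play_rows", "body": {
  "commands": [
    [0,0,0,0,0,0],
    [0,0,0,0,0,0],
    [0,0,0,0,0,0],
    [0,0,0,0,0,0]
  ]
}}

```text
time: 8.92
tool_pos: [0.5991, -0.234, 0.249]
tcp_rot: [2.281, 2.157, 0.002]
wrist_force: [0.4, -1.0, -2.4]
width: 0.16
grip_force: 49.1
```

```bash
python3 - <<'E'
from h import *
s=sensors.read_state();print(s["time"],s["tool_pos"],s["wrist_force"])
i,im=cam("scene"); np.save("s2.npy",im); j,jm=cam("top"); np.save("t2.npy",jm)
w,wm=cam("wrist")
a=proj(i,np.array([.598,-.2327,.07])); x,y=[int(v) for v in a]; print(a,x-33,y-40); t=proj(j,np.array([.598,-.2327,.07])).astype(int)
A=cv2.resize(im[y-40:y+35,x-33:x+33,::-1],(528,600),interpolation=cv2.INTER_CUBIC)
B=cv2.resize(jm[t[1]-30:t[1]+30,t[0]-34:t[0]+34,::-1],(272,240),interpolation=cv2.INTER_CUBIC); C=cv2.resize(wm[:,80:560,::-1],(272,272))
cv2.imwrite("pics/s2.png",np.hstack([A,np.vstack([B,C,np.zeros((88,272,3),np.uint8)])]))
E
```

```text
8.9167 [ 0.59913797 -0.23401197  0.24903847] [ 0.35174729 -0.98641133 -2.43333257]
[183.59345218 216.89253793] 150 176
```

View pics/s2.png

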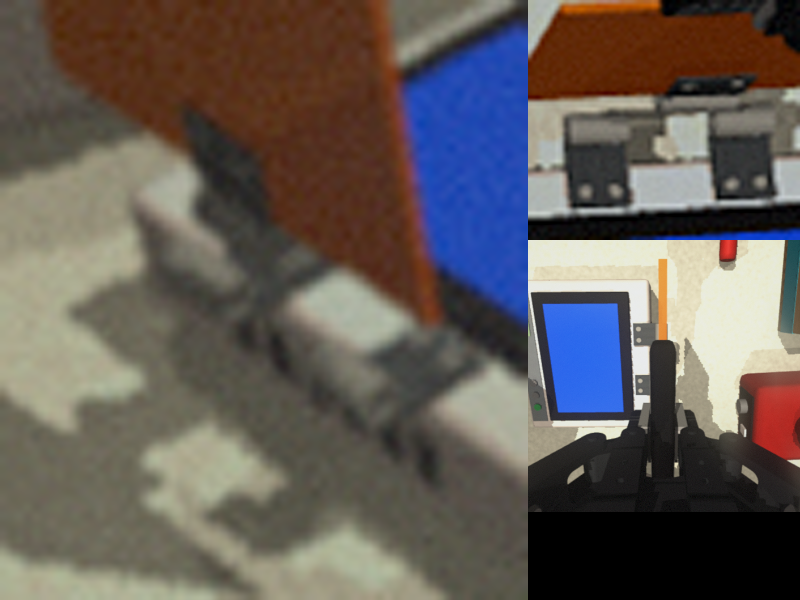

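The cover hangs just above the gap. In the top inset its tube sits at columns 655–745, with the fixed tubes either side of 628–712, and most of that offset is parallax from the height difference. I'll average the pose and compare the cover's tube with its projection.

```bash
python3 - <<'E'
from h import *
P=[];T=[];Q=[]
for k in range(8):
    T.append(np.array(optics.read_camera("top")).astype(float)); s=sensors.read_state(); P.append(s["tool_pos"]); Q.append(s["tcp_rot"])
P=np.array(P);print(P.mean(0),P.std(0)); Rm=Ro.from_rotvec(Q).mean().as_matrix();print(Rm.round(4))
im=np.mean(T,0).astype(np.uint8); np.save("t3.npy",im); j=optics.camera_info("top")
o=P.mean(0)+Rm@[0,0,.1365]; ax=Rm[:,0]
for k in(-.02,0,.02): print("pred cover axis",proj(j,o+k*ax).round(2))
h=np.array([.598,-.2327,.07]); hx=np.array([.05,.99875,0])
for k in(-.055,-.023,0,.023,.055): print("pred hinge",proj(j,h+k*hx).round(2))
u,v=proj(j,h).astype(int); print(u-34,v-34)
B=cv2.resize(im[v-34:v+16,u-34:u+34,::-1],None,fx=11,fy=11,interpolation=cv2.INTER_CUBIC); cv2.imwrite("pics/t3.png",B)
E
```

```text
[ 0.59842981 -0.2340621   0.24767784] [1.72282688e-04 6.28452365e-05 3.87996969e-04]
[[ 5.610e-02  9.984e-01  5.000e-04]
 [ 9.984e-01 -5.610e-02 -2.000e-04]
 [-2.000e-04  6.000e-04 -1.000e+00]]
pred cover axis [492.8  178.57]
pred cover axis [483.17 179.07]
pred cover axis [473.54 179.56]
pred hinge [503.01 184.06]
pred hinge [488.1  184.91]
pred hinge [477.38 185.52]
pred hinge [466.66 186.13]
pred hinge [451.72 186.99]
443 151
```

View pics/t3.png

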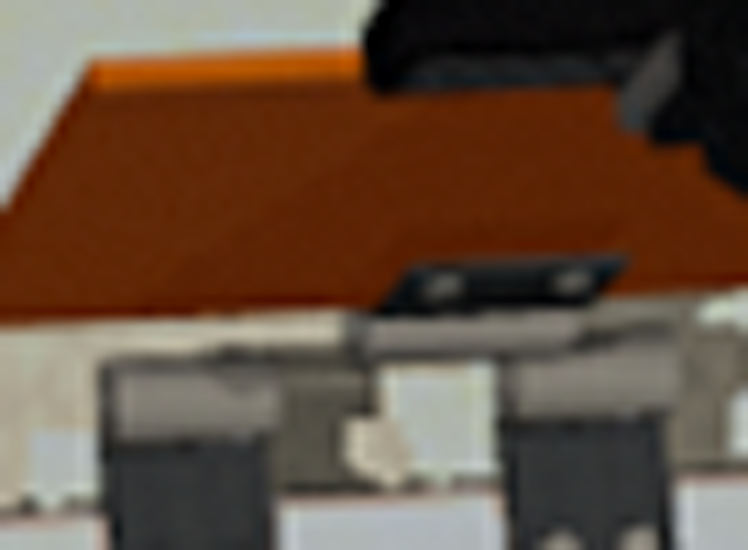

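```bash
python3 - <<'E'
from h import *
im=np.load("t3.npy").astype(int).sum(2)
for c in(458,462,479,482,486,493,497,501): print(c,im[172:196,c-1:c+2].mean(1).astype(int).tolist())
E
```

```text
458 [143, 143, 137, 137, 132, 128, 115, 137, 446, 520, 522, 311, 253, 342, 376, 374, 356, 323, 248, 138, 139, 159, 159, 156]
462 [142, 139, 132, 131, 130, 124, 111, 200, 449, 522, 378, 208, 230, 314, 364, 375, 357, 325, 238, 163, 153, 154, 156, 157]
479 [123, 121, 119, 117, 87, 62, 47, 66, 332, 359, 294, 199, 411, 541, 542, 534, 531, 510, 502, 490, 479, 494, 424, 309]
482 [121, 117, 128, 117, 175, 174, 79, 90, 335, 356, 286, 208, 430, 536, 537, 526, 526, 526, 529, 534, 537, 540, 432, 378]
486 [115, 119, 143, 112, 70, 53, 35, 155, 348, 353, 276, 254, 466, 523, 506, 511, 518, 508, 510, 518, 524, 551, 363, 369]
493 [117, 117, 150, 107, 139, 96, 31, 290, 377, 339, 252, 260, 359, 377, 356, 322, 253, 137, 134, 156, 157, 154, 152, 153]
497 [115, 127, 147, 100, 92, 95, 200, 306, 280, 162, 195, 330, 378, 377, 352, 323, 243, 142, 141, 155, 158, 157, 157, 158]
501 [131, 131, 133, 129, 123, 168, 301, 337, 232, 226, 296, 353, 370, 374, 353, 320, 223, 143, 145, 150, 152, 154, 153, 154]
```

Emit:
{"method": "play_rows", "body": {
  "commands": [
    [0,0,0.6,0,0,0],
    [0,0,0.5,0,0,0],
    [0,0,0.5,0,0,0],
    [0,0,0,0,0,0],
    [0,0,0,0,0,0]
  ]
}}

```text
time: 9.88
tool_pos: [0.5977, -0.2337, 0.2301]
tcp_rot: [-2.281, -2.157, 0.001]
wrist_force: [-0.7, 0.8, -2.1]
width: 0.155
grip_force: 49.0
```

Emit:
{"method": "play_rows", "body": {
  "commands": [
    [0.15,-0.12,0,0,0,0.005],
    [0,0,0.3,0,0,0],
    [0,0,0.3,0,0,0],
    [0,0,0.3,0,0,0],
    [0,0,0,0,0,0]
  ]
}}

```text
time: 10.3
tool_pos: [0.5967, -0.2322, 0.2213]
tcp_rot: [-2.287, -2.152, 0.001]
wrist_force: [-0.2, 0.0, -2.8]
width: 0.16
grip_force: 49.1
```

Emit:
{"method": "play_rows", "body": {
  "commands": [
    [0,0,0.3,0,0,0],
    [0,0,0.3,0,0,0],
    [0,0,0.3,0,0,0],
    [0,0,0.2,0,0,0],
    [0,0,0,0,0,0]
  ]
}}

```text
time: 10.72
tool_pos: [0.5968, -0.2322, 0.2104]
tcp_rot: [-2.287, -2.152, 0.001]
wrist_force: [-0.2, 0.4, -2.9]
width: 0.152
grip_force: 49.1
```

```bash
cat > m.py <<'E'
from h import *
P=[];T=[];Q=[];F=[]
for k in range(8):
    T.append(np.array(optics.read_camera("top")).astype(float)); s=sensors.read_state(); P.append(s["tool_pos"]); Q.append(s["tcp_rot"]);F.append(s["wrist_force"])
P=np.array(P);print(s["time"],P.mean(0),P.std(0),np.mean(F,0)); Rm=Ro.from_rotvec(Q).mean().as_matrix();print(Rm.round(4))
im=np.mean(T,0).astype(np.uint8); np.save("t4.npy",im); j=optics.camera_info("top")
o=P.mean(0)+Rm@[0,0,.1365]; ax=Rm[:,0]
for k in(-.02,0,.02): print("pred cover axis",proj(j,o+k*ax).round(2))
g=im.astype(int).sum(2)
for c in(454,458,462,466,470,472,475,478,481,484,487,490,493,497,501): print(c,g[172:196,c].tolist())
cv2.imwrite("pics/t4.png",cv2.resize(im[151:201,443:511,::-1],None,fx=11,fy=11,interpolation=cv2.INTER_CUBIC))
E
python3 m.py
```

```text
11.1167 [ 0.59722237 -0.23240522  0.21134165] [1.44613907e-04 5.86721006e-05 2.68465699e-04] [-0.17573271  0.18909795 -2.58325248]
[[ 6.100e-02  9.981e-01  1.000e-04]
 [ 9.981e-01 -6.100e-02 -1.000e-04]
 [-0.000e+00  1.000e-04 -1.000e+00]]
pred cover axis [487.27 184.74]
pred cover axis [477.9  185.17]
pred cover axis [468.53 185.61]
454 [144, 143, 146, 139, 148, 142, 131, 126, 132, 134, 136, 128, 123, 107, 268, 377, 387, 335, 277, 147, 130, 159, 157, 159]
458 [147, 146, 142, 144, 139, 130, 131, 135, 132, 133, 132, 120, 118, 105, 270, 370, 368, 328, 255, 144, 142, 161, 156, 153]
462 [145, 140, 129, 131, 131, 134, 127, 130, 132, 124, 128, 123, 118, 99, 306, 385, 359, 327, 248, 168, 156, 156, 155, 156]
466 [136, 139, 141, 132, 129, 132, 130, 132, 131, 130, 128, 126, 117, 134, 325, 394, 360, 329, 202, 148, 156, 160, 150, 147]
470 [134, 137, 133, 135, 133, 139, 132, 129, 129, 130, 123, 125, 117, 216, 300, 288, 217, 172, 202, 237, 238, 228, 225, 160]
472 [131, 134, 140, 137, 128, 133, 137, 130, 126, 122, 124, 122, 94, 27, 291, 363, 321, 227, 201, 230, 243, 240, 236, 157]
475 [131, 133, 13
[... 388 characters left out ...]
 120, 126, 142, 84, 53, 43, 140, 354, 365, 279, 251, 481, 549, 540, 553, 363, 371]
487 [133, 137, 133, 133, 135, 128, 122, 122, 126, 134, 102, 97, 50, 102, 339, 361, 282, 276, 430, 482, 479, 525, 339, 348]
490 [134, 133, 137, 137, 136, 128, 118, 123, 130, 107, 217, 154, 39, 183, 308, 256, 234, 125, 121, 159, 158, 159, 163, 157]
493 [141, 132, 136, 135, 134, 124, 123, 133, 153, 120, 101, 109, 309, 386, 366, 323, 256, 147, 138, 158, 155, 152, 154, 157]
497 [120, 138, 139, 132, 134, 134, 130, 132, 137, 129, 121, 104, 319, 388, 360, 329, 244, 145, 144, 156, 159, 157, 156, 157]
501 [24, 22, 33, 95, 134, 144, 138, 131, 128, 123, 118, 115, 330, 394, 357, 326, 199, 122, 147, 156, 158, 159, 159, 155]
```

View pics/t4.png

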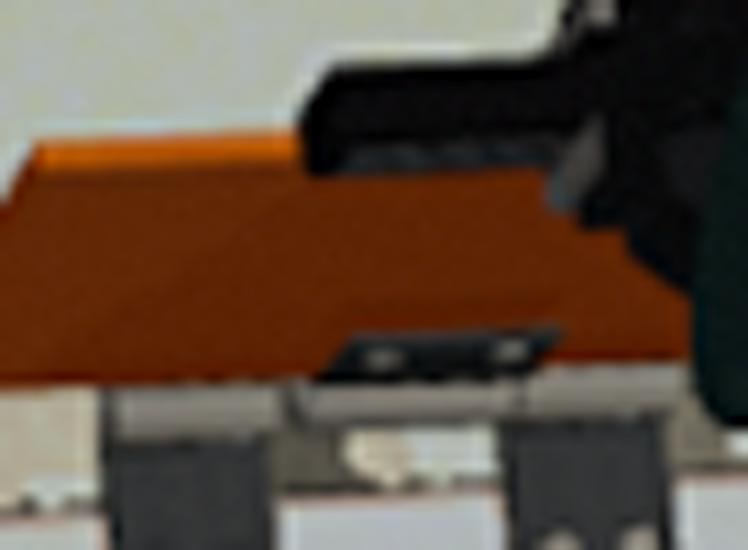

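After the last 5 mm of descent, the gaps at either end of the cover's tube should be even (about 2.5 mm each), and the fore-aft error should be about 0.3 mm. I'll make that descent now.

Emit:
{"method": "play_rows", "body": {
  "commands": [
    [0,0,0.15,0,0,-0.01],
    [0,0,0.15,0,0,0],
    [0,0,0.18,0,0,0],
    [0,0,0,0,0,0],
    [0,0,0,0,0,0]
  ]
}}

```text
time: 11.53
tool_pos: [0.597, -0.2323, 0.2061]
tcp_rot: [-2.277, -2.164, 0.0]
wrist_force: [-0.2, 0.1, -2.9]
width: 0.155
grip_force: 49.1
```

Emit:
{"method": "play_rows", "body": {
  "commands": [
    [0,0,0,0,0,0],
    [0,0,0,0,0,0],
    [0,0,0,0,0,0]
  ]
}}

```text
time: 11.78
tool_pos: [0.5973, -0.2324, 0.2066]
tcp_rot: [2.277, 2.164, 0.0]
wrist_force: [-0.2, 0.9, -2.3]
width: 0.153
grip_force: 49.1
```

```bash
python3 m.py
```

```text
12.1833 [ 0.5972173  -0.23240195  0.20656342] [2.63577665e-05 1.34708791e-05 2.88905713e-05] [-0.00750156 -0.34342226 -2.58438175]
[[ 5.100e-02  9.987e-01  1.000e-04]
 [ 9.987e-01 -5.100e-02 -1.000e-04]
 [-1.000e-04  1.000e-04 -1.000e+00]]
pred cover axis [486.64 185.34]
pred cover axis [477.32 185.87]
pred cover axis [467.99 186.39]
454 [146, 141, 144, 149, 145, 142, 141, 127, 134, 130, 132, 127, 121, 121, 106, 294, 374, 343, 284, 151, 131, 155, 158, 160]
458 [143, 145, 145, 140, 143, 131, 132, 129, 133, 128, 131, 122, 115, 119, 95, 331, 380, 331, 252, 143, 143, 162, 161, 159]
462 [144, 145, 135, 131, 128, 135, 134, 128, 131, 131, 128, 127, 122, 118, 98, 334, 373, 332, 247, 166, 152, 158, 157, 158]
466 [129, 131, 130, 132, 130, 128, 125, 134, 129, 129, 128, 127, 120, 109, 270, 378, 371, 332, 206, 150, 149, 154, 150, 149]
470 [133, 132, 132, 135, 131, 135, 128, 132, 131, 133, 126, 125, 124, 113, 156, 243, 260, 238, 187, 221, 244, 233, 222, 159]
472 [130, 133, 134, 135, 132, 132, 134, 130, 122, 119, 120, 115, 106, 58, 49, 333, 364, 297, 197, 214, 241, 242, 233, 159]
475 [132, 136, 133
[... 385 characters left out ...]
128, 123, 120, 142, 120, 76, 46, 19, 345, 390, 341, 209, 471, 554, 544, 556, 362, 369]
487 [133, 134, 133, 134, 132, 132, 122, 117, 119, 154, 99, 144, 108, 49, 351, 394, 343, 227, 413, 488, 479, 525, 343, 346]
490 [133, 136, 136, 135, 133, 134, 124, 116, 117, 167, 99, 152, 94, 89, 285, 317, 271, 132, 123, 158, 157, 154, 159, 159]
493 [137, 136, 135, 132, 133, 130, 125, 132, 136, 152, 124, 115, 126, 345, 377, 324, 255, 145, 135, 158, 157, 157, 154, 155]
497 [60, 121, 141, 134, 130, 128, 135, 132, 133, 122, 121, 114, 206, 361, 369, 329, 243, 142, 138, 158, 157, 155, 160, 158]
501 [30, 18, 23, 19, 74, 132, 139, 140, 133, 124, 116, 109, 274, 375, 360, 329, 202, 122, 149, 156, 157, 156, 156, 155]
```

View pics/t4.png

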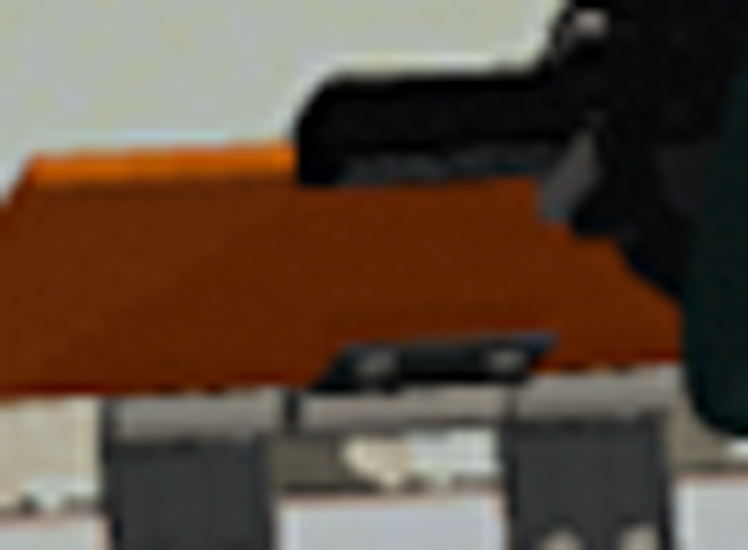

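```bash
python3 - <<'E'
import numpy as np
g=np.load("t4.npy").astype(int).sum(2)
for r in(186,187,188,189): print(r,g[r,464:496].tolist())
E
```

```text
186 [225, 220, 270, 327, 245, 149, 156, 84, 49, 39, 50, 83, 141, 126, 74, 170, 254, 248, 268, 317, 345, 342, 342, 351, 313, 242, 285, 358, 384, 377, 374, 375]
187 [367, 362, 378, 393, 280, 106, 243, 344, 333, 332, 335, 332, 345, 340, 329, 350, 371, 365, 367, 377, 390, 388, 389, 394, 336, 251, 317, 338, 333, 324, 328, 326]
188 [369, 365, 371, 364, 251, 95, 260, 371, 364, 359, 357, 353, 352, 351, 351, 353, 342, 341, 336, 336, 341, 329, 336, 343, 273, 184, 271, 268, 264, 255, 253, 252]
189 [327, 323, 332, 324, 236, 127, 238, 313, 297, 290, 282, 273, 265, 263, 261, 252, 240, 230, 227, 214, 209, 201, 219, 227, 162, 110, 132, 137, 152, 145, 122, 113]
```

The pixel profile shows a gap of about 3.5 mm on the left and 1.7 mm on the right, so I'll nudge the cover 0.8 mm towards +y. Fore-aft and height agree within 1 mm.

Emit:
{"method": "play_rows", "body": {
  "commands": [
    [0.08,0,0,0,0,0],
    [0,0,0,0,0,0],
    [0,0,0,0,0,0],
    [0,0,0,0,0,0],
    [0,0,0,0,0,0]
  ]
}}

```text
time: 12.6
tool_pos: [0.5972, -0.2316, 0.2065]
tcp_rot: [-2.277, -2.164, 0.0]
wrist_force: [0.1, 0.3, -2.2]
width: 0.153
grip_force: 49.1
```

Emit:
{"method": "play_rows", "body": {
  "commands": [
    [0,0,0,0,0,0],
    [0,0,0,0,0,0],
    [0,0,0,0,0,0],
    [0,0,0,0,0,0],
    [0,0,0,0,0,0]
  ]
}}

```text
time: 13.02
tool_pos: [0.5972, -0.2316, 0.2065]
tcp_rot: [-2.277, -2.164, 0.0]
wrist_force: [0.5, 0.7, -1.7]
width: 0.155
grip_force: 49.1
```

```bash
python3 - <<'E'
from h import *
s=sensors.read_state();print(s["time"],s["tool_pos"],s["wrist_force"],s["torque"],s["grip_force"],s["joint_vel"].round(4))
print(order.finish_job())
E
```

```text
13.0167 [ 0.59720622 -0.23160037  0.20647492] [ 0.49337093  0.7181293  -1.70099285] [-0.00423863 -0.04041586 -0.00385009] 49.087114334106445 [-0.0007  0.0014  0.001   0.0016 -0.001  -0.0014]
the job is handed in; nothing more can be done
None
```

I handed the job in at about 13 s with the cover held still and upright at the hinge, its bore within about 1 mm of the hinge line by my camera and pose estimates. The wrist force showed no sign of it touching the illuminator; no verdict came back.

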